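# Release the touch-latch cupboard door and swing it open

## Robot

A 6-joint arm with a two-finger parallel gripper is mounted at the origin on a cart in front of the work surface, level with it; the furniture and walls round the work are solid. World frame = base frame: x ahead of the robot, y to its left, z up, the work surface at z = 0. Lengths are in mm, angles in degrees, forces in N, time in s.
With the tool pointing down it reaches from about 300 to 850 mm from the base axis. Payload 4.2 kg.
Tool frame: the origin (TCP) lies at the very end of the fingers, on their centre line; the grasp point (between the pads) lies 19 mm behind it (env.grasp_offset is the distance from the TCP to the grasp point, in mm); z points along the fingers, y is the line along which they close (so a half turn about z gives the same grasp; the last joint's range is limited). The gripper opens to 91 mm and grips with 3 to 60 N. Pads are 32 mm wide; open, the fingers measure 118 mm over their backs; the gripper's body (76 mm by 178 mm) begins 60 mm behind the grasp point.
Start: joints at [-76.719, 18.312, 89.639, -0, 72.044, -1.146], TCP at [143.262, -556.883, 213.976] pointing down, gripper open.
Joint ranges: [-177.97, 177.97], [-48.28, 115.42], [12.27, 149.76], [-77.06, 257.06], [2.81, 150.46], [-146.56, 146.56]. Speed limits (degrees/s): [147.25, 147.25, 180, 180, 180, 180].

## Interface

Orientations are given as [roll, pitch, yaw] about the fixed x, y, z axes, in that order (R = Rz(yaw) Ry(pitch) Rx(roll)).
In Python, from workcell import env gives the robot as it stands. The module is installed in compiled form; this text tells all that it offers.
- The arm moves only by the tool send_rows, never from a script. Its argument "motion" is a list of rows, each an object of numbers: "tx", "ty", "tz": the shift along the tool's x, y, z in units of 500 mm (1.0 is 500 mm); "rx", "ry", "rz": the turn, a rotation vector about the tool's x, y, z in units of 30 degrees (1.0 is 30 degrees); "gripper": the closure, from -1 (fully open) to 1 (shut). In form: [{"tx": .., "ty": .., "tz": .., "rx": .., "ry": .., "rz": .., "gripper": ..}, ...]. A call has 1 to 12 rows; each row shifts and turns the commanded pose from where the row before left it, along the tool's axes as they then stand; what a row does not reach is not made up. A row lasts 1/8 s, in which the tool goes at most 62.5 mm and 10.7 degrees, less where a joint would pass 70% of its speed; a pose out of reach is approached as far as the arm can. A call with a number of a shift or a turn outside -1 to 1 is refused whole. A call with a gripper value outside its range is refused whole. The fingers move at their own pace and stop on an object; "grip_force" is the grip in N (left out, the last holds). Time passes only in rows, so rows that do not move let the fingers close. It gives the time, the measured TCP pose, the force, the opening and the grip force at its end, in the units of the state.
- env.state(): the state, without advancing time (a new reading comes with each control period).
- env.grab_frame(name): name is "scene" or "top" or "wrist"; returns a dict with "frame" (400x640x3 uint8, red, green, blue), "vertical_fov" (degrees; the focal length in pixels is half the picture's height over the tangent of half this angle, whatever the lens; pixels are square), "cx", "cy" (the principal point, pixels), "rvec" (rotation vector, rad) and "tvec" (3), from world to camera coordinates, as OpenCV has them; the wrist camera has in their place "T_tool_cam" (4x4, takes a point from camera to tool coordinates, whose origin is the TCP and whose axes are the flange's). Camera axes: x right, y down, z forward; pixel columns grow to the right and rows downward; lengths in mm; the calibration is good to about 2 mm. The wrist camera is an equidistant fisheye: a pixel r from the principal point sees the ray r / f radians off the axis. A picture is of the moment at which its call begins: read the wrist's pose just before it. There is no depth.
- env.job_done(): hands the job in; it is judged then, once.
The state is a dict: "time_s": time; "qpos": joint angles; "qvel": joint speeds; "effort": joint torques, N m; "ee_pos": TCP position; "ee_rot": TCP orientation; "force": force on the tool from outside, world axes, zero at the start; "torque": the same for the moment, N m; "gripper_width": finger opening in mm; "gripper_force": force on a finger pad.
Only numpy, scipy, OpenCV 4.12 (cv2) and the standard library are available. Lean on these libraries where they do the work, as an engineer would, in place of code of your own. Each camera call takes 0.05 s, during which the arm holds its last target. There are 200 camera calls.

## Task

Open the small worktop cupboard so that the jar inside can be reached. Its door has no handle: gently press the door in near its free edge until the catch lets go, then move off so that the spring pushes the door ajar by itself, untouched; then push the door from behind with a fingertip until it stands wide open, about square to the cupboard front, and leave it there. Touch and push only: do not pinch the door, and leave the jar, mug, tin and bottle where they stand.

Things in the scene. Friction and masses are not known exactly. Their poses are not given: they have to be found in the camera images.
- cupboard: small wooden cupboard, 120 deep (x) x 200 wide (y) x 190 high (z) mm, fixed. Origin: centre of its underside, on the worktop. Its x points to its back, y to its left seen from the front, z up; the carcass front is at x = -60 mm, the outside of the flat white door, which stands 7 mm clear of it, at x = -83 mm. Walls 12 mm thick
- door (a joint): door angle (rad): 0 shut and latched, negative pressed in (stop -0.036, 7 mm at the free edge), positive open (stop 1.75). Pressing to about -0.025 (5 mm and some 6 N at the free edge) frees the catch; once let go, a damped spring plunger low behind it pushes it out in about 1 s to roughly 0.45. Beyond, it turns freely and friction keeps it where it is left. It does not latch again
- hinge (a point): on the door's upright hinge axis, at the bottom edge, mid-thickness; at (-75, +98, +6) mm in the cupboard's frame. The door is 196 wide from here to its free edge, 180 high, 16 thick; shut, it runs along the cupboard's -y from here (hinged at the left, free edge at the right)
- press_spot (a point): point on the outside face of the door (its skin is door_c1), 21 mm from the free edge and 146 mm above the worktop (40 mm below the door's top), a good place to press. Moves and turns with the door; its x axis points into the door, that is along the cupboard's +x while the door is shut
- back_spot (a point): point on the inside face of the door (its skin is door_c2), 165 mm from the hinge axis and 146 mm above the worktop, a good place to push it open from behind; moves with the door. The strike (a 45 mm long bar behind the door, 20 mm from the free edge) and the plunger lie low, less than 75 mm above the worktop
- jar: squat jar with white lid, 91 mm wide, 134 high, standing inside the cupboard; origin at the centre of its underside. Leave it
- mug: white mug with a pattern of spots, 78 x 114 x 93 mm, standing in front of the cupboard to its right; origin at its underside. Leave it
- tin: flat round food tin, 86 mm wide, 40 high, standing to the right in front of the cupboard, outside the door's swing; origin at the centre of its underside. Leave it
- bottle: brown sauce bottle with yellow cap, 63 mm wide, 154 high, standing to the left of the cupboard; origin at the centre of its underside. Leave it

How it is judged (in metres and radians):
On the way, in this order (a step that is already met when the one before it is completed fails the run):
1. the door is pressed in against its catch (value of joint door below -0.01 rad and contact force between door_c1 and the fingers above 0.5 N).
2. the spring has pushed the door ajar, with nothing touching it (value of joint door between 0.3 and 0.8 rad and contact force between each of door_c1, door_c2 and anything else below 0.1 N), for 0.2 s.
3. the door is pushed wide open (value of joint door above 1.2 rad), for 0.1 s.
At the end, for the whole second after the job is handed in: the door stands still, open by more than 1.2 rad (about 70 degrees), and the jar, mug, tin and bottle are within 20 mm of where they started (value of joint door above 1.2 rad and velocity of joint door between -0.05 and 0.05 rad/s and distance of each of jar, mug, tin, bottle from where it was at the start of the episode below 0.02 m); the robot touches nothing.
It fails at once if the door is pinched: the fingers press on its outside and inside faces at once (contact force between each of door_c1, door_c2 and the fingers above 1 N).
It fails at once if the jar, mug, tin or bottle is lifted or pushed away by more than 20 mm (distance of any of jar, mug, tin, bottle from where it was at the start of the episode above 0.02 m).
It fails at once if the door is pressed roughly, with over 40 N (contact force between any of door_c1, door_c2 and the fingers above 40 N).
It also fails if it takes over 51 s, if anything falls off the work surface, if the arm or the gripper's body presses on something with over 40 N, if the wrist force passes 120 N, or if a joint passes its speed limit or range.

## Working session

There is one attempt and no reset: what is moved stays moved. The work goes in short steps, Python scripts to look and compute and a tool call to move; the robot and the scene stay as the last step left them, time stands still between calls to the robot, and variables do not carry over. Pictures are saved under pics/ and viewed, at most 10 in all, crops included, and the job is handed in when it is done.

Besides the shell and the picture viewer there is one more tool, called after ">>>" as name(argument=value, ...), one argument or row to a line, values as JSON. send_rows: Moves the arm, as the interface text tells. Shifts and turns lie within -1 to 1; 1 stands for 500 mm of shift or 30 degrees of turn. Its arguments: {"type":"object","properties":{"motion":{"type":"array"},"grip_force":{"type":"number"}},"required":["motion"]}

```bash
mkdir -p pics; cat > h.py <<'E'
import numpy as np, cv2, pickle
from workcell import env
def grab(n,f):
    d=env.grab_frame(n); cv2.imwrite(f'pics/{f}.png',d['frame'][:,:,::-1]); pickle.dump(d,open(f'pics/{f}.pkl','wb')); return d
def cam(d):
    R=cv2.Rodrigues(np.array(d['rvec'],float))[0]; t=np.array(d['tvec'],float).ravel()
    f=200/np.tan(np.radians(d['vertical_fov'])/2)
    return R,t,f
def ray(d,u,v):
    R,t,f=cam(d); return -R.T@t, R.T@np.array([(u-d['cx'])/f,(v-d['cy'])/f,1])
def onz(d,u,v,z):
    c,r=ray(d,u,v); return c+r*(z-c[2])/r[2]
def proj(d,P):
    R,t,f=cam(d); p=R@np.asarray(P,float)+t; return p[0]/p[2]*f+d['cx'],p[1]/p[2]*f+d['cy']
E
python3 - <<'E'
from h import *
for n in('scene','top'):
    d=grab(n,n+'0'); print(n,{k:v for k,v in d.items() if k!='frame'}, d['frame'].shape)
print(env.state())
E
```

```text
scene {'vertical_fov': 49.77309760439584, 'cx': 317.2107464473395, 'cy': 210.2736352559237, 'rvec': array([ 1.00883036, -2.69659167,  0.70475842]), 'tvec': array([478.22821411, 299.43163371, 825.98200197])} (400, 640, 3)
top {'vertical_fov': 44.55571265890714, 'cx': 325.8899062616031, 'cy': 194.9368807360759, 'rvec': array([ 1.55466516, -2.12125848,  0.78385943]), 'tvec': array([280.62785146, 457.78662544, 920.89033471])} (400, 640, 3)
{'time_s': 0.1, 'qpos': array([-7.67185285e+01,  1.83462702e+01,  8.96960954e+01, -2.28378055e-03,
        7.20459163e+01, -1.14555549e+00]), 'qvel': array([-0.09626889, -0.10743031, -0.16042435,  0.08421477,  0.07339903,
        0.00900832]), 'effort': array([ 1.31659399e-04, -4.13331771e+01, -2.32509291e+01,  7.28718191e-02,
        4.21630964e-02, -5.37451956e-05]), 'ee_pos': array([ 143.15072061, -556.44381063,  213.24399255]), 'ee_rot': array([-1.79911692e+02,  4.06081921e-04,  1.44277329e+01]), 'force': array([ 0.14830823, -0.91837766, -0.90176937]), 'torque': array([ 0.01879356, -0.01591164, -0.01652588]), 'gripper_force': 0.0, 'gripper_width': 91.13145714242283}
```

View pics/scene0.png

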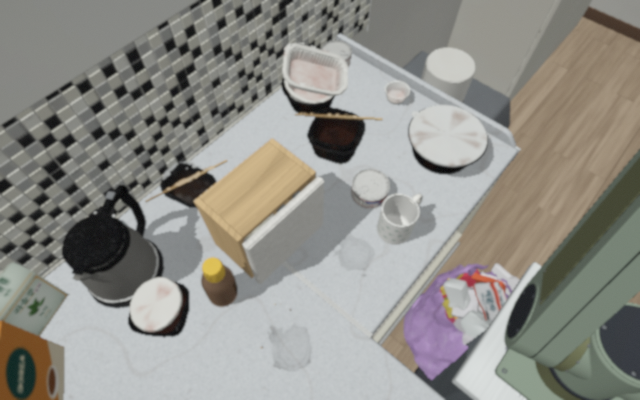

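View pics/top0.png

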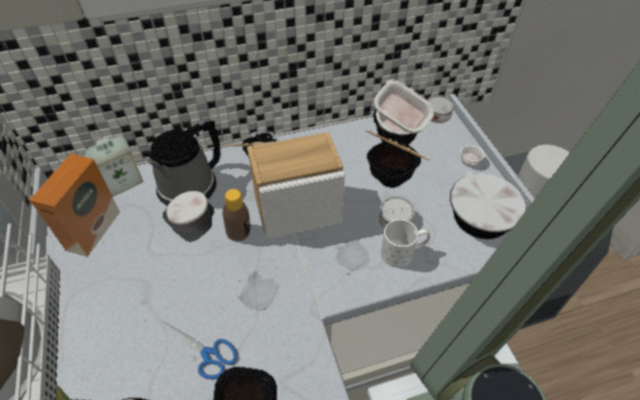

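The scene view has the cupboard at about (258,205), the mug at (400,215), the tin at (370,187) and the bottle at (218,282). In the top view the cupboard is at (297,185), the mug at (400,243), the tin at (397,210) and the bottle at (235,215). I'll enlarge both to read the corners.

```bash
python3 - <<'E'
from h import *
a=cv2.imread('pics/scene0.png')[130:280,180:380]; cv2.imwrite('pics/sc.png',cv2.resize(a,None,fx=4,fy=4,interpolation=cv2.INTER_CUBIC))
a=cv2.imread('pics/top0.png')[120:270,220:420]; cv2.imwrite('pics/tc.png',cv2.resize(a,None,fx=4,fy=4,interpolation=cv2.INTER_CUBIC))
E
```

```text
(no output)
```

View pics/sc.png

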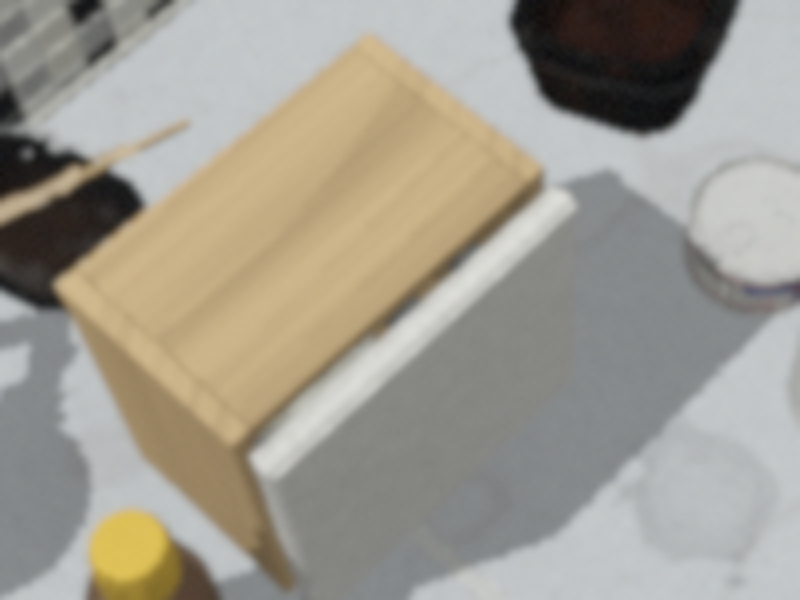

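View pics/tc.png

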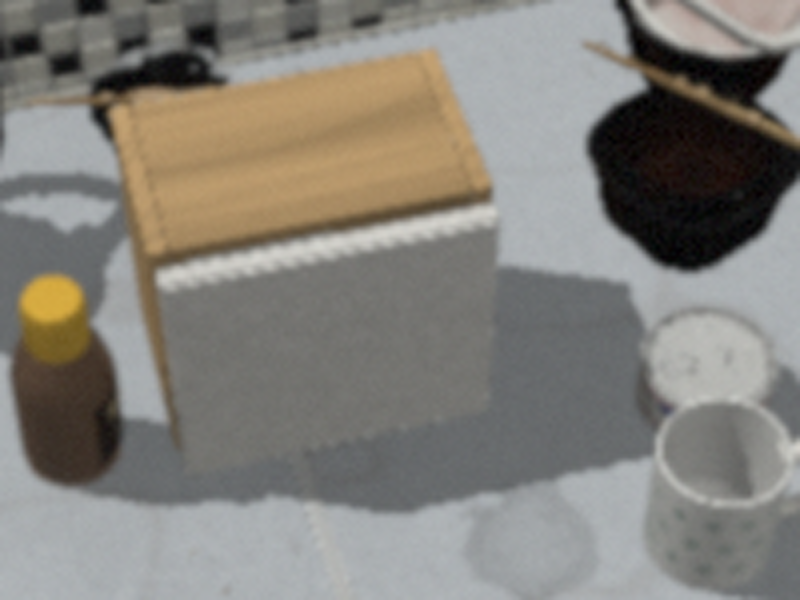

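```bash
cat > fit.py <<'E'
from h import *
from scipy.optimize import least_squares
S=pickle.load(open('pics/scene0.pkl','rb'));T=pickle.load(open('pics/top0.pkl','rb'))
s=lambda u,v:(180+u/4,130+v/4); t=lambda u,v:(220+u/4,120+v/4)
obs=[(S,s(370,37),(60,-100,190)),(S,s(542,178),(-60,-100,190)),(S,s(235,443),(-60,100,190)),(S,s(55,285),(60,100,190)),
(S,s(575,208),(-83,-98,186)),(S,s(270,475),(-83,98,186)),
(T,t(110,105),(60,100,190)),(T,t(435,52),(60,-100,190)),(T,t(492,192),(-60,-100,190)),(T,t(155,257),(-60,100,190)),
(T,t(165,290),(-83,98,186)),(T,t(497,226),(-83,-98,186)),(T,t(190,470),(-83,98,6)),(T,t(488,408),(-83,-98,6))]
def W(p,P):
    c,q=np.cos(p[2]),np.sin(p[2]); return np.array([p[0]+c*P[0]-q*P[1],p[1]+q*P[0]+c*P[1],P[2]])
def res(p): return np.concatenate([np.subtract(proj(d,W(p,P)),o) for d,o,P in obs])
if __name__=='__main__':
    c=onz(T,*t(300,150),190); best=min((least_squares(res,[c[0],c[1],a],loss='soft_l1') for a in np.arange(-3,3,.7)),key=lambda r:r.cost)
    p=best.x; print(p,np.degrees(p[2])); print(res(p).reshape(-1,2).round(1).tolist()); np.save('p.npy',p)
    print('tin',onz(S,*s(762,225),40),onz(T,*t(708,358),40))
    print('mug',onz(S,401,210,93),onz(T,*t(725,452),93))
    print('bot',onz(S,*s(130,540),154),onz(T,*t(53,300),154))
    for n,P in dict(press=(-83,-77,146),hinge=(-75,98,6)).items(): print(n,W(p,P))
E
python3 fit.py
```

```text
[ 6.34200846e+02  1.70778374e+02 -3.96806115e-02] -2.2735315663303695
[[0.7, -1.2], [1.7, -2.1], [-0.9, 1.4], [0.2, -0.1], [1.6, -0.8], [0.5, 2.0], [-0.7, 0.1], [0.0, -1.5], [0.1, -1.6], [-2.8, -0.9], [-2.3, -0.4], [0.9, -1.5], [-1.8, 2.0], [0.1, 1.0]]
tin [521.20179334 -54.79098166  40.        ] [522.74775333 -59.19451337  40.        ]
mug [422.17552667 -19.49836612  93.        ] [420.10438904 -18.71812596  93.        ]
bot [596.36718825 325.47594308 154.        ] [591.18726238 325.72875741 154.        ]
press [548.21157641  97.13161233 146.        ]
hinge [563.14756387 271.67649561   6.        ]
```

The tin, mug and bottle agree between the two cameras. The press spot is at about (548, 97, 146) and the hinge at (563, 272). I'll point the tool down with the fingers closed, and turn it so that tool y runs along the cupboard's +x. Then it goes in front of the door.

>>> send_rows(
  motion=[
    {"rz":-0.35,"gripper":1},
    {"rz":-0.35,"gripper":1},
    {"rz":-0.35,"gripper":1},
    {"rz":-0.35,"gripper":1},
    {"rz":-0.35,"gripper":1},
    {"rz":-0.35,"gripper":1},
    {"rz":-0.35,"gripper":1},
    {"gripper":1},
  ],
  grip_force=25,
)

```text
invalid input at $.motion[0]: expected keys tx, ty, tz, rx, ry, rz, gripper
```

>>> send_rows(
  motion=[
    {"tx":0.111,"ty":0.0535,"gripper":1},
    {"tx":0.111,"ty":0.0535,"gripper":1},
    {"tx":0.111,"ty":0.0535,"gripper":1},
    {"tx":0.111,"ty":0.0535,"gripper":1},
    {"tx":0.111,"ty":0.0535,"gripper":1},
    {"tx":0.111,"ty":0.0535,"gripper":1},
    {"tx":0.111,"ty":0.0535,"gripper":1},
    {"tx":0.111,"ty":0.0535,"gripper":1},
    {"tx":0.111,"ty":0.0535,"gripper":1},
    {"tx":0.111,"ty":0.0535,"gripper":1},
    {"tx":0.111,"ty":0.0535,"gripper":1},
    {"tx":0.111,"ty":0.0535,"gripper":1},
  ],
)

```text
invalid input at $.motion[0]: expected keys tx, ty, tz, rx, ry, rz, gripper
```

>>> send_rows(
  motion=[
    {"gripper":1},
    {"gripper":1},
    {"gripper":1},
    {"gripper":1},
  ],
)

```text
invalid input at $.motion[0]: expected keys tx, ty, tz, rx, ry, rz, gripper
```

Every row must have all seven keys, so I'll send it again in full.

>>> send_rows(
  motion=[
    {"tx":0,"ty":0,"tz":0,"rx":0,"ry":0,"rz":-0.35,"gripper":1},
    {"tx":0,"ty":0,"tz":0,"rx":0,"ry":0,"rz":-0.35,"gripper":1},
    {"tx":0,"ty":0,"tz":0,"rx":0,"ry":0,"rz":-0.35,"gripper":1},
    {"tx":0,"ty":0,"tz":0,"rx":0,"ry":0,"rz":-0.35,"gripper":1},
    {"tx":0,"ty":0,"tz":0,"rx":0,"ry":0,"rz":-0.35,"gripper":1},
    {"tx":0,"ty":0,"tz":0,"rx":0,"ry":0,"rz":-0.35,"gripper":1},
    {"tx":0,"ty":0,"tz":0,"rx":0,"ry":0,"rz":-0.35,"gripper":1},
    {"tx":0,"ty":0,"tz":0,"rx":0,"ry":0,"rz":0,"gripper":1},
  ],
  grip_force=25,
)

```text
time_s: 1.1
ee_pos: [143.2, -556.6, 213.5]
ee_rot: [-180.0, -0.0, 87.8]
force: [1.0, -0.4, 0.1]
gripper_width: 14.2
gripper_force: 0.0
```

>>> send_rows(
  motion=[
    {"tx":0.111,"ty":0.0535,"tz":0,"rx":0,"ry":0,"rz":0,"gripper":1},
    {"tx":0.111,"ty":0.0535,"tz":0,"rx":0,"ry":0,"rz":0,"gripper":1},
    {"tx":0.111,"ty":0.0535,"tz":0,"rx":0,"ry":0,"rz":0,"gripper":1},
    {"tx":0.111,"ty":0.0535,"tz":0,"rx":0,"ry":0,"rz":0,"gripper":1},
    {"tx":0.111,"ty":0.0535,"tz":0,"rx":0,"ry":0,"rz":0,"gripper":1},
    {"tx":0.111,"ty":0.0535,"tz":0,"rx":0,"ry":0,"rz":0,"gripper":1},
    {"tx":0.111,"ty":0.0535,"tz":0,"rx":0,"ry":0,"rz":0,"gripper":1},
    {"tx":0.111,"ty":0.0535,"tz":0,"rx":0,"ry":0,"rz":0,"gripper":1},
    {"tx":0.111,"ty":0.0535,"tz":0,"rx":0,"ry":0,"rz":0,"gripper":1},
    {"tx":0.111,"ty":0.0535,"tz":0,"rx":0,"ry":0,"rz":0,"gripper":1},
    {"tx":0.111,"ty":0.0535,"tz":0,"rx":0,"ry":0,"rz":0,"gripper":1},
    {"tx":0,"ty":0,"tz":0,"rx":0,"ry":0,"rz":0,"gripper":1},
  ],
)

```text
time_s: 2.6
ee_pos: [460.7, 45.9, 213.6]
ee_rot: [180.0, -0.0, 88.1]
force: [0.2, -0.2, -0.6]
gripper_width: 0.5
gripper_force: 0.0
```

>>> send_rows(
  motion=[
    {"tx":0.106,"ty":0.052,"tz":0,"rx":0,"ry":0,"rz":0,"gripper":1},
    {"tx":0,"ty":0,"tz":0.05,"rx":0,"ry":0,"rz":0,"gripper":1},
    {"tx":0,"ty":0,"tz":0.05,"rx":0,"ry":0,"rz":0,"gripper":1},
    {"tx":0,"ty":0,"tz":0.045,"rx":0,"ry":0,"rz":0,"gripper":1},
    {"tx":0,"ty":0,"tz":0,"rx":0,"ry":0,"rz":0,"gripper":1},
    {"tx":0,"ty":0,"tz":0,"rx":0,"ry":0,"rz":0,"gripper":1},
  ],
)

```text
time_s: 3.35
ee_pos: [487.7, 94.0, 142.3]
ee_rot: [179.9, 0.0, 87.8]
force: [0.0, -0.3, -0.1]
gripper_width: 0.6
gripper_force: 0.0
```

```bash
python3 - <<'E'
from h import *
d=grab('top','t1'); print(env.state()['ee_pos'],env.state()['force'])
a=d['frame'][100:300,200:440,::-1]; cv2.imwrite('pics/t1c.png',cv2.resize(a,None,fx=3,fy=3,interpolation=cv2.INTER_CUBIC))
E
```

```text
[487.94245244  94.16837412 142.52093395] [ 0.2051243   0.62970612 -0.43587341]
```

View pics/t1c.png

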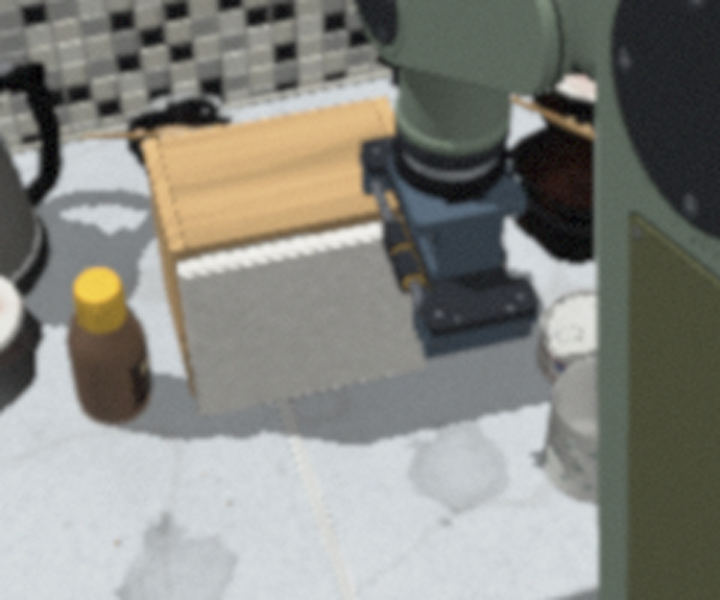

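The closed fingers are in front of the door's free edge, at about (425,330) in the crop, and clear of everything. Now I'll close in on the door.

>>> send_rows(
  motion=[
    {"tx":0.008,"ty":0.024,"tz":0,"rx":0,"ry":0,"rz":0,"gripper":1},
    {"tx":0,"ty":0.024,"tz":0,"rx":0,"ry":0,"rz":0,"gripper":1},
    {"tx":0,"ty":0.02,"tz":0,"rx":0,"ry":0,"rz":0,"gripper":1},
    {"tx":0,"ty":0,"tz":0,"rx":0,"ry":0,"rz":0,"gripper":1},
    {"tx":0,"ty":0,"tz":0,"rx":0,"ry":0,"rz":0,"gripper":1},
  ],
)

```text
time_s: 4.03
ee_pos: [521.1, 97.3, 141.2]
ee_rot: [-179.9, 0.0, 87.9]
force: [0.1, -0.2, 0.6]
gripper_width: 0.1
gripper_force: 0.0
```

>>> send_rows(
  motion=[
    {"tx":0,"ty":0.004,"tz":0,"rx":0,"ry":0,"rz":0,"gripper":1},
    {"tx":0,"ty":0.004,"tz":0,"rx":0,"ry":0,"rz":0,"gripper":1},
    {"tx":0,"ty":0.004,"tz":0,"rx":0,"ry":0,"rz":0,"gripper":1},
  ],
)

```text
time_s: 4.4
ee_pos: [527.5, 97.2, 141.5]
ee_rot: [180.0, 0.0, 87.9]
force: [-0.5, -0.1, 0.5]
gripper_width: 0.2
gripper_force: 0.0
```

>>> send_rows(
  motion=[
    {"tx":0,"ty":0.004,"tz":0,"rx":0,"ry":0,"rz":0,"gripper":1},
    {"tx":0,"ty":0.004,"tz":0,"rx":0,"ry":0,"rz":0,"gripper":1},
  ],
)

```text
time_s: 4.65
ee_pos: [531.6, 97.0, 141.4]
ee_rot: [180.0, 0.0, 87.9]
force: [-0.5, -0.1, -0.0]
gripper_width: -0.0
gripper_force: 0.0
```

>>> send_rows(
  motion=[
    {"tx":0,"ty":0.004,"tz":0,"rx":0,"ry":0,"rz":0,"gripper":1},
  ],
)

```text
time_s: 4.78
ee_pos: [533.6, 96.9, 141.4]
ee_rot: [180.0, 0.0, 87.9]
force: [0.2, -0.4, -0.2]
gripper_width: 0.5
gripper_force: 0.0
```

>>> send_rows(
  motion=[
    {"tx":0,"ty":0.003,"tz":0,"rx":0,"ry":0,"rz":0,"gripper":1},
    {"tx":0,"ty":0,"tz":0,"rx":0,"ry":0,"rz":0,"gripper":1},
  ],
)

```text
time_s: 5.03
ee_pos: [535.0, 96.9, 141.4]
ee_rot: [-180.0, 0.0, 87.9]
force: [0.1, -0.2, -0.3]
gripper_width: 0.1
gripper_force: 0.0
```

>>> send_rows(
  motion=[
    {"tx":0,"ty":0.003,"tz":0,"rx":0,"ry":0,"rz":0,"gripper":1},
    {"tx":0,"ty":0,"tz":0,"rx":0,"ry":0,"rz":0,"gripper":1},
  ],
)

```text
time_s: 5.28
ee_pos: [536.5, 96.8, 141.4]
ee_rot: [180.0, 0.0, 87.9]
force: [-0.7, 0.7, 0.5]
gripper_width: 0.2
gripper_force: 0.0
```

>>> send_rows(
  motion=[
    {"tx":0,"ty":0.003,"tz":0,"rx":0,"ry":0,"rz":0,"gripper":1},
    {"tx":0,"ty":0,"tz":0,"rx":0,"ry":0,"rz":0,"gripper":1},
  ],
)

```text
time_s: 5.52
ee_pos: [538.0, 96.8, 141.4]
ee_rot: [180.0, 0.0, 87.9]
force: [0.2, -0.2, 0.2]
gripper_width: 0.4
gripper_force: 0.0
```

>>> send_rows(
  motion=[
    {"tx":0,"ty":0.003,"tz":0,"rx":0,"ry":0,"rz":0,"gripper":1},
    {"tx":0,"ty":0,"tz":0,"rx":0,"ry":0,"rz":0,"gripper":1},
  ],
)

```text
time_s: 5.78
ee_pos: [538.6, 96.7, 141.3]
ee_rot: [-179.9, 0.0, 87.9]
force: [-3.1, 1.0, 2.0]
gripper_width: 0.4
gripper_force: 1.7
```

Contact is at x ≈ 538. I'll press in about 5 mm gently.

>>> send_rows(
  motion=[
    {"tx":0,"ty":0.003,"tz":0,"rx":0,"ry":0,"rz":0,"gripper":1},
    {"tx":0,"ty":0.003,"tz":0,"rx":0,"ry":0,"rz":0,"gripper":1},
    {"tx":0,"ty":0,"tz":0,"rx":0,"ry":0,"rz":0,"gripper":1},
  ],
)

```text
time_s: 6.15
ee_pos: [541.1, 96.5, 141.3]
ee_rot: [-179.8, 0.0, 87.9]
force: [-6.1, 0.5, 4.3]
gripper_width: 0.4
gripper_force: 3.1
```

>>> send_rows(
  motion=[
    {"tx":0,"ty":0.003,"tz":0,"rx":0,"ry":0,"rz":0,"gripper":1},
    {"tx":0,"ty":0,"tz":0,"rx":0,"ry":0,"rz":0,"gripper":1},
  ],
)

```text
time_s: 6.4
ee_pos: [542.3, 96.4, 141.3]
ee_rot: [-179.8, 0.0, 87.9]
force: [-5.7, -0.4, 3.1]
gripper_width: 0.7
gripper_force: 3.4
```

>>> send_rows(
  motion=[
    {"tx":0,"ty":0.003,"tz":0,"rx":0,"ry":0,"rz":0,"gripper":1},
    {"tx":0,"ty":0,"tz":0,"rx":0,"ry":0,"rz":0,"gripper":1},
  ],
)

```text
time_s: 6.65
ee_pos: [543.8, 96.3, 141.3]
ee_rot: [-179.8, 0.0, 87.9]
force: [-6.2, -0.2, 3.1]
gripper_width: 0.5
gripper_force: 3.4
```

>>> send_rows(
  motion=[
    {"tx":0,"ty":-0.08,"tz":0,"rx":0,"ry":0,"rz":0,"gripper":1},
    {"tx":0,"ty":-0.1,"tz":0,"rx":0,"ry":0,"rz":0,"gripper":1},
    {"tx":0,"ty":-0.1,"tz":0,"rx":0,"ry":0,"rz":0,"gripper":1},
    {"tx":0,"ty":0,"tz":-0.08,"rx":0,"ry":0,"rz":0,"gripper":1},
    {"tx":0,"ty":0,"tz":-0.08,"rx":0,"ry":0,"rz":0,"gripper":1},
    {"tx":0,"ty":0,"tz":0,"rx":0,"ry":0,"rz":0,"gripper":1},
    {"tx":0,"ty":0,"tz":0,"rx":0,"ry":0,"rz":0,"gripper":1},
    {"tx":0,"ty":0,"tz":0,"rx":0,"ry":0,"rz":0,"gripper":1},
    {"tx":0,"ty":0,"tz":0,"rx":0,"ry":0,"rz":0,"gripper":1},
    {"tx":0,"ty":0,"tz":0,"rx":0,"ry":0,"rz":0,"gripper":1},
    {"tx":0,"ty":0,"tz":0,"rx":0,"ry":0,"rz":0,"gripper":1},
    {"tx":0,"ty":0,"tz":0,"rx":0,"ry":0,"rz":0,"gripper":1},
  ],
)

```text
time_s: 8.15
ee_pos: [405.5, 101.6, 221.4]
ee_rot: [-180.0, 0.0, 87.9]
force: [-0.3, 0.4, -0.2]
gripper_width: 0.5
gripper_force: 0.0
```

```bash
python3 - <<'E'
from h import *
ims=[]
for n,(r,c) in dict(top=(100,200),scene=(110,160)).items():
    d=grab(n,n+'2'); ims.append(cv2.resize(d['frame'][r:r+200,c:c+260,::-1],None,fx=3,fy=3,interpolation=cv2.INTER_CUBIC))
cv2.imwrite('pics/c2a.png',ims[0]);cv2.imwrite('pics/c2b.png',ims[1]); print(env.state()['time_s'],env.state()['ee_pos'])
E
```

```text
8.25 [405.52245982 101.56653235 221.44878694]
```

View pics/c2a.png

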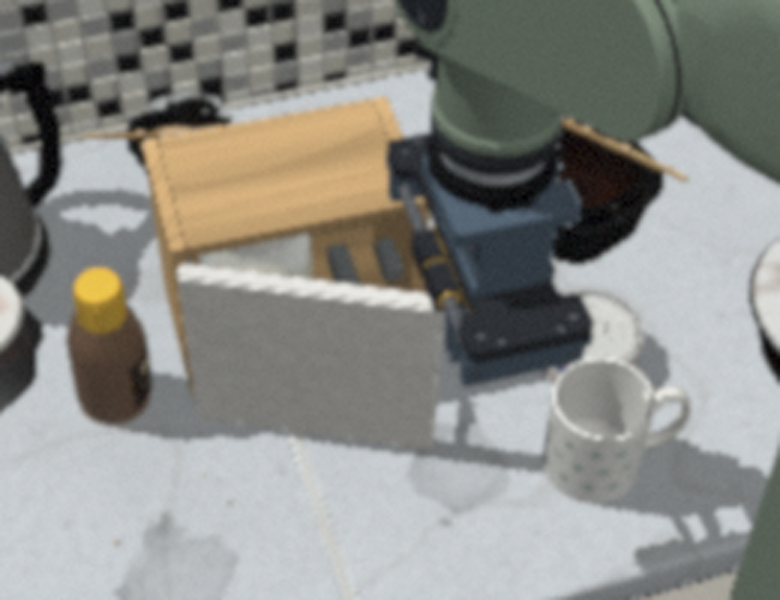

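View pics/c2b.png

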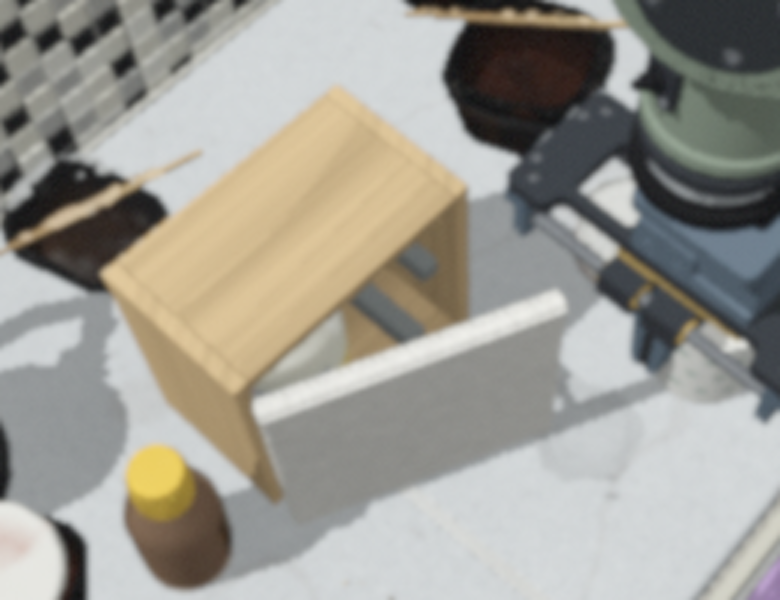

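The door is ajar. Its free top corner is at about (432,303) in the top crop and (567,303) in the scene crop, and nothing touches it. Next I'll work out the angle and the insertion and push path.

```bash
python3 - <<'E'
from h import *
from fit import W
p=np.load('p.npy')+[2,0,0]
T=pickle.load(open('pics/top2.pkl','rb'));S=pickle.load(open('pics/scene2.pkl','rb'))
print(onz(T,200+432/3,100+303/3,186),onz(S,160+565/3,110+303/3,186))
h=W(p,(-75,98,6))[:2]
def tip(th,r=170,off=8,): # centre of finger at off from axis plane, inner side
    a=np.array([-np.sin(th),-np.cos(th)]); n=np.array([np.cos(th),-np.sin(th)])
    v=a*r+n*off; return W(p,(-75+v[0],98+v[1],0))[:2]
for th in(.4,.45,.5):print('free outer',th,tip(th,196,-8),'free inner',tip(th,196,8))
for th in(.45,.45+1.0/6,.45+2/6,.95,.45+4/6,.45+5/6,1.45): print(round(th,2),tip(th,160,8+15).round(1), 'gap start',tip(th,160,40).round(1))
print('carcass front at press y',W(p,(-60,-60,0)))
E
```

```text
[476.60308025 103.43091686 186.        ] [474.18889536  97.76366215 186.        ]
free outer 0.4 [474.48096931  97.7237186 ] free inner [488.95917183  90.91331098]
free outer 0.45 [465.90026366 102.47255535] free inner [480.01999368  94.94705043]
free outer 0.5 [457.56762457 107.64431383] free inner [471.29359012  99.42252146]
0.45 [510.2 119.7] gap start [525.2 111.7]
0.62 [485.7 130.9] gap start [499.2 120.5]
0.78 [463.5 146. ] gap start [475.  133.5]
0.95 [444.  164.6] gap start [453.4 150.4]
1.12 [428.  186.2] gap start [434.8 170.6]
1.28 [415.7 210.1] gap start [419.8 193.7]
1.45 [407.5 235.8] gap start [408.9 218.8]
carcass front at press y [573.86786483 113.20581583   0.        ]
```

Door angle is about 0.42 rad. I'll pass over the door's top and lower the fingers into the gap at about (536,105).

>>> send_rows(
  motion=[
    {"tx":0.004,"ty":0.066,"tz":0,"rx":0,"ry":0,"rz":0,"gripper":1},
    {"tx":0.004,"ty":0.066,"tz":0,"rx":0,"ry":0,"rz":0,"gripper":1},
    {"tx":0.004,"ty":0.066,"tz":0,"rx":0,"ry":0,"rz":0,"gripper":1},
    {"tx":0.004,"ty":0.064,"tz":0,"rx":0,"ry":0,"rz":0,"gripper":1},
    {"tx":0,"ty":0,"tz":0,"rx":0,"ry":0,"rz":0,"gripper":1},
    {"tx":0,"ty":0,"tz":0,"rx":0,"ry":0,"rz":0,"gripper":1},
  ],
)

```text
time_s: 9.0
ee_pos: [536.0, 104.7, 221.1]
ee_rot: [-179.9, 0.0, 87.9]
force: [0.2, -0.0, 0.1]
gripper_width: 0.2
gripper_force: 0.0
```

>>> send_rows(
  motion=[
    {"tx":0,"ty":0,"tz":0.03,"rx":0,"ry":0,"rz":0,"gripper":1},
    {"tx":0,"ty":0,"tz":0.03,"rx":0,"ry":0,"rz":0,"gripper":1},
    {"tx":0,"ty":0,"tz":0.03,"rx":0,"ry":0,"rz":0,"gripper":1},
    {"tx":0,"ty":0,"tz":0.03,"rx":0,"ry":0,"rz":0,"gripper":1},
    {"tx":0,"ty":0,"tz":0.03,"rx":0,"ry":0,"rz":0,"gripper":1},
    {"tx":0,"ty":0,"tz":0,"rx":0,"ry":0,"rz":0,"gripper":1},
    {"tx":0,"ty":0,"tz":0,"rx":0,"ry":0,"rz":0,"gripper":1},
  ],
)

```text
time_s: 9.88
ee_pos: [537.1, 104.9, 146.7]
ee_rot: [180.0, -0.0, 87.9]
force: [-0.5, 0.1, -0.1]
gripper_width: 0.5
gripper_force: 0.0
```

The fingers are in the gap with no contact force. Now I'll push along the arc.

>>> send_rows(
  motion=[
    {"tx":0.008,"ty":-0.0145,"tz":0,"rx":0,"ry":0,"rz":0,"gripper":1},
    {"tx":0.008,"ty":-0.0145,"tz":0,"rx":0,"ry":0,"rz":0,"gripper":1},
    {"tx":0.008,"ty":-0.0145,"tz":0,"rx":0,"ry":0,"rz":0,"gripper":1},
    {"tx":0.0065,"ty":-0.017,"tz":0,"rx":0,"ry":0,"rz":0,"gripper":1},
    {"tx":0.0065,"ty":-0.017,"tz":0,"rx":0,"ry":0,"rz":0,"gripper":1},
    {"tx":0.0065,"ty":-0.017,"tz":0,"rx":0,"ry":0,"rz":0,"gripper":1},
  ],
)

```text
time_s: 10.62
ee_pos: [489.7, 128.5, 146.5]
ee_rot: [180.0, 0.0, 87.9]
force: [0.6, 0.1, -0.4]
gripper_width: 0.4
gripper_force: 0.2
```

>>> send_rows(
  motion=[
    {"tx":0.009,"ty":-0.0155,"tz":0,"rx":0,"ry":0,"rz":0,"gripper":1},
    {"tx":0.009,"ty":-0.0155,"tz":0,"rx":0,"ry":0,"rz":0,"gripper":1},
    {"tx":0.009,"ty":-0.0155,"tz":0,"rx":0,"ry":0,"rz":0,"gripper":1},
    {"tx":0.0115,"ty":-0.014,"tz":0,"rx":0,"ry":0,"rz":0,"gripper":1},
    {"tx":0.0115,"ty":-0.014,"tz":0,"rx":0,"ry":0,"rz":0,"gripper":1},
    {"tx":0.0115,"ty":-0.014,"tz":0,"rx":0,"ry":0,"rz":0,"gripper":1},
  ],
)

```text
time_s: 11.38
ee_pos: [446.7, 161.0, 146.4]
ee_rot: [180.0, 0.0, 87.9]
force: [0.7, -0.2, -0.2]
gripper_width: 0.4
gripper_force: 0.2
```

>>> send_rows(
  motion=[
    {"tx":0.0135,"ty":-0.0115,"tz":0,"rx":0,"ry":0,"rz":0,"gripper":1},
    {"tx":0.0135,"ty":-0.0115,"tz":0,"rx":0,"ry":0,"rz":0,"gripper":1},
    {"tx":0.0135,"ty":-0.0115,"tz":0,"rx":0,"ry":0,"rz":0,"gripper":1},
    {"tx":0.0155,"ty":-0.0095,"tz":0,"rx":0,"ry":0,"rz":0,"gripper":1},
    {"tx":0.0155,"ty":-0.0095,"tz":0,"rx":0,"ry":0,"rz":0,"gripper":1},
    {"tx":0.0155,"ty":-0.0095,"tz":0,"rx":0,"ry":0,"rz":0,"gripper":1},
  ],
)

```text
time_s: 12.12
ee_pos: [417.0, 205.7, 146.4]
ee_rot: [180.0, 0.0, 87.9]
force: [0.2, -1.2, 0.6]
gripper_width: 0.7
gripper_force: 0.1
```

>>> send_rows(
  motion=[
    {"tx":0.0125,"ty":-0.005,"tz":0,"rx":0,"ry":0,"rz":0,"gripper":1},
    {"tx":0.0125,"ty":-0.005,"tz":0,"rx":0,"ry":0,"rz":0,"gripper":1},
    {"tx":0.0125,"ty":-0.005,"tz":0,"rx":0,"ry":0,"rz":0,"gripper":1},
    {"tx":0.01,"ty":-0.003,"tz":0,"rx":0,"ry":0,"rz":0,"gripper":1},
    {"tx":0.01,"ty":-0.002,"tz":0,"rx":0,"ry":0,"rz":0,"gripper":1},
    {"tx":0.008,"ty":0,"tz":0,"rx":0,"ry":0,"rz":0,"gripper":1},
    {"tx":0.006,"ty":0,"tz":0,"rx":0,"ry":0,"rz":0,"gripper":1},
    {"tx":0,"ty":0,"tz":0,"rx":0,"ry":0,"rz":0,"gripper":1},
    {"tx":0,"ty":0,"tz":0,"rx":0,"ry":0,"rz":0,"gripper":1},
    {"tx":0,"ty":0,"tz":0,"rx":0,"ry":0,"rz":0,"gripper":1},
  ],
)

```text
time_s: 13.38
ee_pos: [408.6, 241.2, 146.4]
ee_rot: [180.0, 0.0, 87.9]
force: [0.1, -0.4, -0.2]
gripper_width: 0.1
gripper_force: 0.0
```

>>> send_rows(
  motion=[
    {"tx":-0.03,"ty":0,"tz":0,"rx":0,"ry":0,"rz":0,"gripper":1},
    {"tx":-0.05,"ty":0,"tz":0,"rx":0,"ry":0,"rz":0,"gripper":1},
    {"tx":-0.05,"ty":0,"tz":-0.08,"rx":0,"ry":0,"rz":0,"gripper":1},
    {"tx":-0.1,"ty":0,"tz":-0.08,"rx":0,"ry":0,"rz":0,"gripper":1},
    {"tx":-0.12,"ty":0,"tz":0,"rx":0,"ry":0,"rz":0,"gripper":1},
    {"tx":-0.12,"ty":0,"tz":0,"rx":0,"ry":0,"rz":0,"gripper":1},
    {"tx":0,"ty":0,"tz":0,"rx":0,"ry":0,"rz":0,"gripper":1},
    {"tx":0,"ty":0,"tz":0,"rx":0,"ry":0,"rz":0,"gripper":1},
    {"tx":0,"ty":0,"tz":0,"rx":0,"ry":0,"rz":0,"gripper":1},
  ],
)

```text
time_s: 14.5
ee_pos: [400.0, 8.6, 225.4]
ee_rot: [-180.0, -0.0, 88.0]
force: [0.7, 0.0, -0.0]
gripper_width: 0.7
gripper_force: 0.0
```

```bash
python3 - <<'E'
from h import *
d=grab('top','t3'); print(env.state()['time_s'])
a=d['frame'][100:300,200:440,::-1]; cv2.imwrite('pics/t3c.png',cv2.resize(a,None,fx=3,fy=3,interpolation=cv2.INTER_CUBIC))
E
```

```text
14.55
```

View pics/t3c.png

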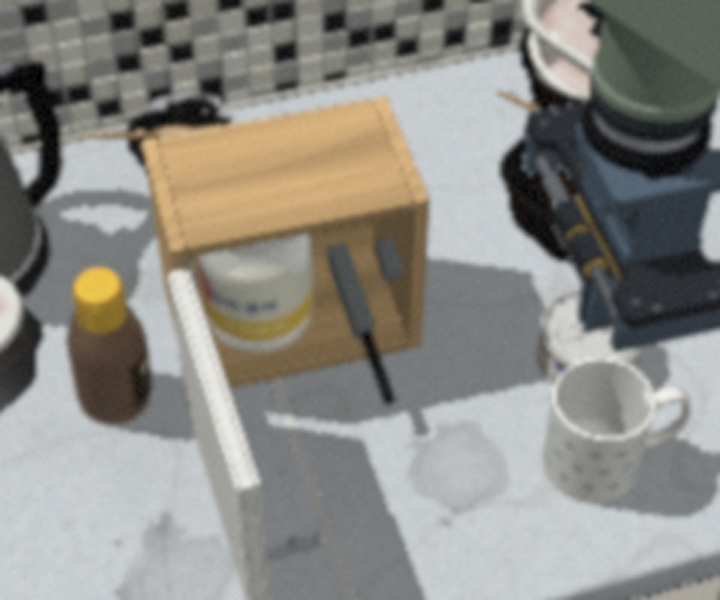

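The door now runs from about (180,275) to (248,485) in the crop, roughly square to the front. The jar, mug, tin and bottle haven't moved. I'll check the angle and hand in.

```bash
python3 - <<'E'
from h import *
T=pickle.load(open('pics/t3.pkl','rb'))
a=onz(T,200+180/3,100+275/3,186);b=onz(T,200+246/3,100+485/3,186);v=b-a
yaw=np.load('p.npy')[2]; th=np.arctan2(-v[0],-v[1])+yaw; print(a,b,th)
if th>1.3: print(env.job_done())
E
```

```text
[555.54647692 269.51592133 186.        ] [368.25534326 268.51596478 186.        ] 1.5257767169753744
the job is handed in; nothing more can be done
None
```

The job is handed in: the door sprang ajar after the press and now stands about 1.5 rad open (measured from the top camera). The jar, mug, tin and bottle look unmoved, the arm is clear, and it took about 15 s; no verdict was returned.

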